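# Release the eccentric lock and close up a row of battery cells

### The arm

A 7-joint arm with a two-finger parallel gripper is mounted at the origin on the work surface. World frame = base frame: x ahead of the robot, y to its left, z up, the work surface at z = 0. Lengths are in m, angles in rad, forces in N, time in s.
With the tool pointing down it reaches from about 0.4 to 0.85 m from the base axis. Payload 10.4 kg.
Tool frame: the origin (TCP) lies between the finger pads; the fingertips stand 14 mm ahead of it and the grasp point (between the pads) lies 5 mm behind it; z points along the fingers, y is the line along which they close (so a half turn about z gives the same grasp; the last joint's range is limited). The gripper opens to 85 mm and grips with 20 to 120 N. Pads are 22 mm wide; open, the fingers measure 114 mm over their backs; the gripper's body (76 mm by 85 mm) begins 54 mm behind the grasp point. The pads swing forward as they close: fully open they stand 13 mm farther back than shut.
Start: joints at [-1.261, 0.332, -0.065, 1.46, 0.022, 1.35, -0.088], TCP at [0.204, 0.591, 0.245] pointing down, gripper open.
Joint ranges: [-2.6, 2.6], [-0.5, 2.12], [-1.47, 1.34], [0.16, 2.42], [-1.27, 4.41], [0.06, 2.06], [-2.6, 2.6]. Speed limits (rad/s): [2.22, 2.22, 2.79, 2.79, 3.14, 3.14, 3.14].

### API

Orientations are given as a unit quaternion [w, x, y, z].
In Python, from station import get_obs, get_image, camera_info, sign_off gives the robot as it stands. The module is installed in compiled form; this text tells all that it offers.
- The arm moves only by the tool drive_tool, never from a script. Its argument "motion" is a list of rows, each an object with "travel": the shift along the tool's x, y, z in mm, a list of three; "angular": the turn, a rotation vector about the tool's x, y, z in rad, a list of three; "hand": the finger opening in mm, from 0 to 85.4. In form: [{"travel": [x, y, z], "angular": [ax, ay, az], "hand": hand}, ...]. A call has 1 to 8 rows; each row is the pose to reach, as a shift and turn from the pose commanded when the call began, along the tool's axes at that moment; what a row does not reach only later rows make up. A row lasts 1/12 s, in which the tool goes at most 41.7 mm and 7.16 degrees, less where a joint would pass 70% of its speed; a pose out of reach is approached as far as the arm can. A call with a gripper value outside its range is refused whole. The fingers move at their own pace and stop on an object; "force" is the grip in N (left out, the last holds). Time passes only in rows, so rows that repeat a pose let the fingers close. It gives the time, the measured TCP pose, the force, the opening and the grip force at its end, in the units of the state.
- get_obs(): the state, without advancing time (a new reading comes with each control period).
- get_image(name): name is "scene" or "top" or "wrist"; returns the picture (420x560x3 uint8, red, green, blue); there is no depth.
- camera_info(name): a dict with "fx", "fy", "cx", "cy" (pixels), "T" (4x4, takes a point from camera to world coordinates); the wrist camera has in their place "mount" (4x4, takes a point from camera to tool coordinates, whose origin is the TCP and whose axes are the flange's). Camera axes: x right, y down, z forward; pixel columns grow to the right and rows downward; lengths in m; the calibration is good to about 2 mm. A picture is of the moment at which its call begins: read the wrist's pose just before it. camera_info takes no time and is no camera call.
- sign_off(): hands the job in; it is judged then, once.
The state is a dict: "clock": time; "joint_pos": joint angles; "joint_vel": joint speeds; "joint_torque": joint torques, N m; "position": TCP position; "orientation": TCP orientation; "force": force on the tool from outside, world axes, zero at the start; "ft_torque": the same for the moment, N m; "finger_gap": finger opening in m; "grip_force": force on a finger pad.
Only numpy, scipy, OpenCV 4.12 (cv2) and the standard library are available. Lean on these libraries where they do the work, as an engineer would, in place of code of your own. Each camera call takes 0.05 s, during which the arm holds its last target. There are 200 camera calls.

### The job

On the cell fixture, push the lever of the eccentric cam round with a fingertip to the cam's low point (lever pointing forward, along the slide's travel towards the end stop), and only then push the slide's thumb plate forward until the slide is fully home and the three cells stand closed up against the end stop. Push only: do not lift anything or touch the three cells yourself, leave everything else where it stands, and finish with the hand clear of everything.

Things in the scene. Friction and masses are not known exactly. Their poses are not given: they have to be found in the camera images.
- fixture: Cell fixture, fixed to the table: aluminium base plate 290 x 180 x 12 mm. Origin on the table; the plate covers x -145..145, y -80..100 mm, z up. +x is forward, the pushing direction (away from the robot at yaw 0); the slide runs along y = 0. Tallest parts above the table: lever knob 88, thumb plate 86, cells 82 mm. Dark guide bars 34 mm high flank the slide's wide rear part (outer faces y -42 and 42).
- cam_pivot (a point): On the table under the cam's vertical pivot, at fixture x -20, y 50 mm (beside the slide, on its +y side). The cam is a steel eccentric disc, 56 mm in diameter, its centre 9 mm off the pivot, 14 to 32 mm above the table; its lever is a flat bar 14 mm wide, 34 to 42 mm up, from the pivot to the knob.
- end_stop (a point): On the table under the face of the dark end stop (62 mm high), fixture x 124, y 0 mm. The cell channel leads to it from x 14 mm, between two walls 40 mm high whose outer faces are at y -18 and 18 mm.
- lever_knob (a point): Centre of the top of the black upright round knob at the end of the cam's lever: 16 mm in diameter, 42 to 88 mm above the table, 55 mm from the pivot. Push it sideways from behind, along its circle: about 5 N; it stays where it is left. In the fixture frame the knob is at x = -20 - 55 cos(cam), y = 50 + 55 sin(cam) mm.
- cam (a joint): Angle of cam and lever, rad, growing clockwise seen from above. 0 (a stop): lever points backward (fixture -x), disc bulges into the slide's path. 1.57: lever points to fixture +y, away from the slide. 3.14: lever points forward (fixture +x): the low point, where the slide passes freely. It can go on to a stop at 3.44. The lever swings on the outer side, not over the slide.
- thumb_plate (a point): Centre of the rear (fixture -x) face of the slide's thumb plate: black upright plate 46 mm wide (fixture y), 12 mm thick, 32 to 86 mm above the table; this point is 62 mm up and at fixture x -121 mm plus the slide's travel. Push it forward (fixture +x) with 4 to 8 N; the slide stays where it is left. Nothing stands higher than 34 mm within 50 mm behind it.
- slide (a joint): Forward travel of the slide, m: 0 at its rear stop, 0.050 fully home at its front stop. Unless the cam is near its low point, the cam disc blocks the slide's shoulder after 10 to 15 mm. The slide's front pushes the cells along the channel; fully home leaves them 1 mm of slack in all.
- cell_near: Battery cell of the row: plain steel cylinder 21 mm in diameter, 70 mm tall, about 70 g, loose, standing upright in the fixture's channel on the base plate (origin: centre of its underside, 12 mm above the table). The nearest to the slide.
- cell_mid: Battery cell of the row: plain steel cylinder 21 mm in diameter, 70 mm tall, about 70 g, loose, standing upright in the fixture's channel on the base plate (origin: centre of its underside, 12 mm above the table). The middle one.
- cell_far: Battery cell of the row: plain steel cylinder 21 mm in diameter, 70 mm tall, about 70 g, loose, standing upright in the fixture's channel on the base plate (origin: centre of its underside, 12 mm above the table). The nearest to the end stop.
- spare_cell: Bystander: one more such cell, loose, standing on the base plate beside the channel, on the fixture's -y side. Origin: centre of its underside.
- loose_cell: Bystander: such a cell standing loose on the table beside the fixture, on its +y side. Origin: centre of its underside.
- tape: Bystander: whitish ring-shaped roll of clear tape lying flat, 76 mm across, 24 mm high, beside the fixture on its -y side. Origin: centre of its underside.
- screwdriver: Bystander: grey-handled screwdriver 200 mm long, 26 mm thick, lying on the table to the right. Origin: under its middle.
- solvent: Bystander: white bottle 60 mm across, 150 mm tall, to the right. Origin: centre of its underside.
- caliper: Bystander: steel caliper 210 mm long, lying flat (12 mm high), to the left. Origin: under the middle of its beam.
- pen_cup: Bystander: white ceramic cup, 72 mm across, 90 mm tall, to the left near the robot. Origin: centre of its underside.

How it is judged:
By the outcome, as a careful person would: the job done as asked, in the order asked, and still so for the second after the job is handed in, with the robot touching nothing.
It also fails if it takes over 58 s, if anything falls off the work surface, if the arm or the gripper's body presses on something with over 40 N, if the wrist force passes 120 N, or if a joint passes its speed limit or range.

## Working session

There is one attempt and no reset: what is moved stays moved. The work goes in short steps, Python scripts to look and compute and a tool call to move; the robot and the scene stay as the last step left them, time stands still between calls to the robot, and variables do not carry over. Pictures are saved under pics/ and viewed, at most 10 in all, crops included, and the job is handed in when it is done.

Besides the shell and the picture viewer there is one more tool, called after "Call:" as name([rows], argument=value, ...), one row to a line, values as JSON. drive_tool: Moves the arm, as the interface text tells. Its arguments: {"type":"object","properties":{"motion":{"type":"array"},"force":{"type":"number"}},"required":["motion"]}

```bash
mkdir -p pics; python3 - <<'E'
from station import *
import cv2
o=get_obs();print(o)
for n in("top","scene"):
    cv2.imwrite(f"pics/{n}0.png",get_image(n)[:,:,::-1])
    c=camera_info(n);print(n,c)
print(camera_info("wrist"))
E
```

```text
{'clock': 0.0, 'joint_pos': array([-1.26061944,  0.33287726, -0.06475684,  1.46093274,  0.02159337,
        1.34990955, -0.08851376]), 'joint_vel': array([-0.00089657, -0.00248946, -0.00123301,  0.00071184,  0.0008123 ,
       -0.00031406,  0.00149931]), 'joint_torque': array([-6.95642138e-04, -6.25444293e+01,  4.86943207e-02, -3.91607630e+01,
        1.62016251e-02,  9.52666509e-03,  1.63670848e-05]), 'position': array([0.20402186, 0.59038471, 0.2445168 ]), 'orientation': array([-9.79853280e-05,  1.65592461e-01,  9.86194010e-01, -7.08976264e-04]), 'force': array([-0.03819393,  0.51010542, -0.24149969]), 'ft_torque': array([-0.04880759, -0.00242178, -0.0092336 ]), 'grip_force': 0.0, 'finger_gap': 0.08517058435869744}
top {'fx': 410.2050645143772, 'fy': 410.2050645143772, 'cx': 281.9530182887358, 'cy': 215.4535184619432, 'T': array([[ 0.03461545, -0.97631834,  0.21355156,  0.26628847],
       [-0.99937981, -0.03243344,  0.01371391, -0.04962762],
       [-0.00646293, -0.21389383, -0.97683553,  1.39678793],
       [ 0.        ,  0.        ,  0.        ,  1.        ]])}
scene {'fx': 383.90018950990986, 'fy': 383.90018950990986, 'cx': 277.11874551521845, 'cy': 209.75489859963324, 'T': array([[ 0.82664248,  0.46327106, -0.31944036,  0.88095712],
       [ 0.56258554, -0.66762068,  0.48762705, -0.54142913],
       [ 0.01263851, -0.58280575, -0.81251321,  0.90218916],
       [ 0.        ,  0.        ,  0.        ,  1.        ]])}
{'fx': 317.0561398664319, 'fy': 317.0561398664319, 'cx': 285.4244782511347, 'cy': 207.58625970028345, 'mount': array([[ 2.20295521e-04, -9.53493767e-01, -3.01412653e-01,
         7.67915325e-02],
       [ 9.99999529e-01,  4.95083062e-04, -8.35277465e-04,
         5.91899167e-04],
       [ 9.45656156e-04, -3.01412327e-01,  9.53493427e-01,
        -1.29981349e-01],
       [ 0.00000000e+00,  0.00000000e+00,  0.00000000e+00,
         1.00000000e+00]])}
```

View pics/top0.png

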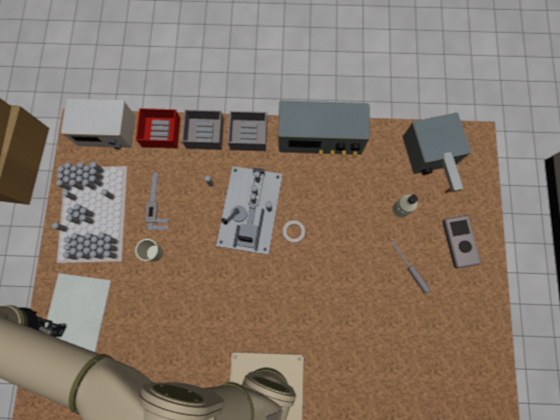

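View pics/scene0.png

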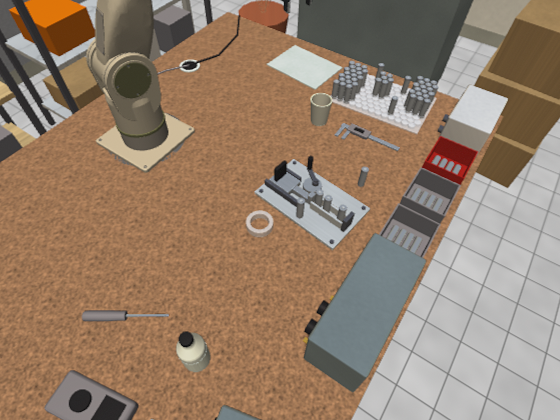

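The top view shows the plate with corners near (229,167), (281,175), (269,252), (218,245), the knob near (226,221) and the thumb plate near (246,237). I'll enlarge it to get finer corners.

```bash
python3 - <<'E'
import cv2
a=cv2.imread("pics/top0.png")[160:260,195:310]; cv2.imwrite("pics/topc.png",cv2.resize(a,None,fx=6,fy=6,interpolation=cv2.INTER_CUBIC))
a=cv2.imread("pics/scene0.png")[145:250,235:385]; cv2.imwrite("pics/scenec.png",cv2.resize(a,None,fx=5,fy=5,interpolation=cv2.INTER_CUBIC))
E
```

```text
(no output)
```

View pics/topc.png

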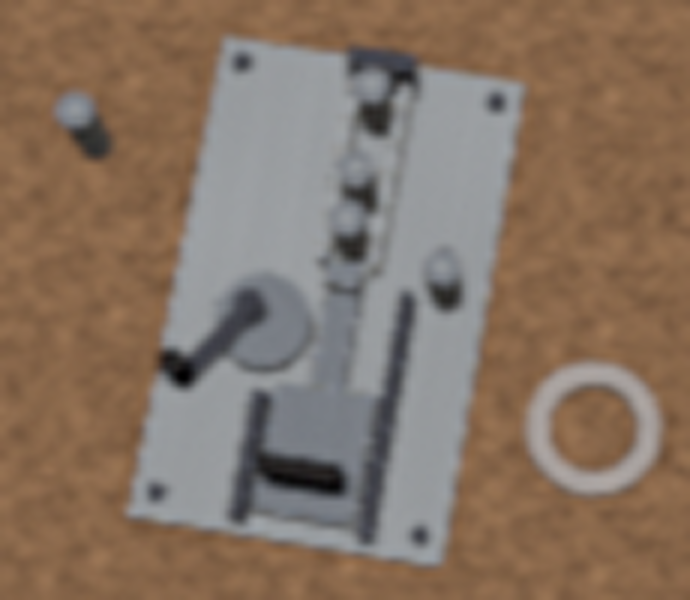

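View pics/scenec.png

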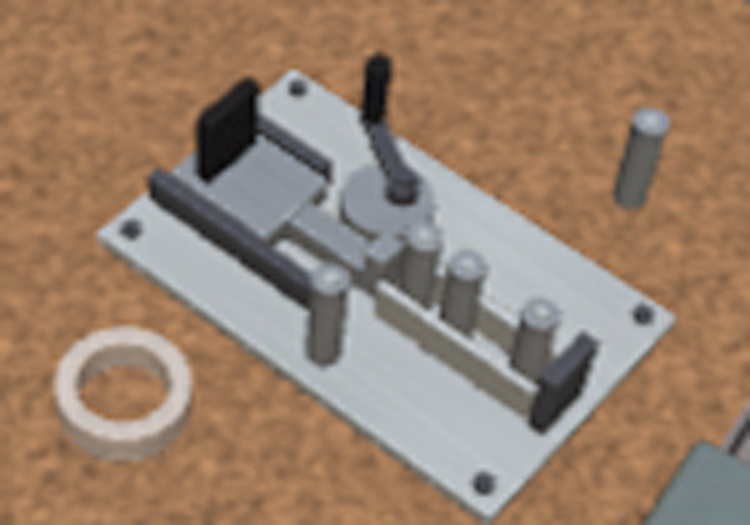

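```bash
cat > h.py <<'E'
import numpy as np
from station import camera_info,get_obs
from scipy.spatial.transform import Rotation as R
def proj(n,P):
    c=camera_info(n);T=np.linalg.inv(c["T"]);p=np.atleast_2d(P)@T[:3,:3].T+T[:3,3]
    return np.c_[c["fx"]*p[:,0]/p[:,2]+c["cx"],c["fy"]*p[:,1]/p[:,2]+c["cy"]]
def F2W(q,P):
    P=np.atleast_2d(P);c,s=np.cos(q[2]),np.sin(q[2])
    return np.c_[q[0]+c*P[:,0]-s*P[:,1],q[1]+s*P[:,0]+c*P[:,1],P[:,2]]
E
python3 - <<'E'
from h import *
from scipy.optimize import least_squares
t=(np.array([[224,37],[525,83],[440,565],[127,517]])+.5)/6-.5+[195,160]
s=(np.array([[676,318],[490,521],[97,237],[293,68]])+.5)/5-.5+[235,145]
C=np.array([[.145,.1,.012],[.145,-.08,.012],[-.145,-.08,.012],[-.145,.1,.012]])
kt=(np.array([172,358])+.5)/6-.5+[195,160]; ks=(np.array([377,66])+.5)/5-.5+[235,145]
f=lambda q:np.r_[(proj("top",F2W(q,C))-t).ravel(),(proj("scene",F2W(q,C))-s).ravel()]
for w in(0,1,2):
    r=least_squares((lambda q:f(q)) if w==0 else (lambda q:f(q)[:8]) if w==1 else (lambda q:f(q)[8:]),[.6,0,0]);print(r.x,r.fun.round(1))
    if w==0:q=r.x
def k(a):return F2W(q,[-.02-.055*np.cos(a),.05+.055*np.sin(a),.088])
g=lambda a:np.r_[(proj("top",k(a[0]))-kt).ravel(),(proj("scene",k(a[0]))-ks).ravel()]
r=least_squares(g,[.8]);print(r.x,r.fun,k(r.x[0]))
print("thumb0",F2W(q,[-.121,0,.062]))
o=get_obs();w,x,y,z=o["orientation"];print(R.from_quat([x,y,z,w]).as_matrix().round(3))
E
```

```text
[ 0.58946611  0.07122942 -0.12829329] [ 0.6 -0.6  0.4 -0.5  0.7 -0.2  0.8 -0.7  0.2 -0.7 -0.1 -0.8 -0.3 -1.2
 -0.2 -0.5]
[ 0.58764526  0.07323829 -0.12873209] [-0.  -0.1 -0.2 -0.   0.1  0.3  0.1 -0.2]
[ 0.59110905  0.06888889 -0.12704148] [ 0.4  0.   0.1  0.1 -0.3 -0.4 -0.2  0.2]
[0.55386872] [ 0.51388533  0.02942776  0.16673546 -0.96513404] [[0.53333593 0.15805333 0.088     ]]
thumb0 [[0.46946052 0.08671036 0.062     ]]
[[-0.945  0.327 -0.   ]
 [ 0.327  0.945 -0.001]
 [-0.    -0.001 -1.   ]]
```

The two-camera fit agrees to about 2 mm: fixture at (0.589, 0.071), yaw -0.128, cam about 0.55 rad. I'll move at height with closed fingers to a point behind the knob.

Call:
drive_tool([
  {"travel":[-221,-167,0],"angular":[0,0,-0.61],"hand":0},
  {"travel":[-221,-167,0],"angular":[0,0,-0.61],"hand":0},
  {"travel":[-221,-167,0],"angular":[0,0,-0.61],"hand":0},
  {"travel":[-221,-167,0],"angular":[0,0,-0.61],"hand":0},
  {"travel":[-221,-167,0],"angular":[0,0,-0.61],"hand":0},
  {"travel":[-221,-167,0],"angular":[0,0,-0.61],"hand":0},
  {"travel":[-221,-167,0],"angular":[0,0,-0.61],"hand":0},
  {"travel":[-221,-167,0],"angular":[0,0,-0.61],"hand":0},
])

```text
clock: 0.77
position: [0.3632, 0.3542, 0.2454]
orientation: [0.001, -0.133, 0.991, -0.001]
force: [-0.2, 0.1, 0.2]
finger_gap: -0.0003
grip_force: 0.0
```

```bash
cat >> h.py <<'E'
Q=[0.5894,0.0712,-0.1283]
def pose():
    o=get_obs();w,x,y,z=o["orientation"];M=R.from_quat([x,y,z,w]);return o,M
def go(x,y,z,h):
    "tool -x heading h deg world, pointing down -> travel mm, angular"
    o,M=pose();a=np.radians(h);X=np.array([-np.cos(a),-np.sin(a),0]);Z=np.array([0,0,-1.]);Y=np.cross(Z,X)
    G=R.from_matrix(np.c_[X,Y,Z])
    return (M.inv().apply(np.array([x,y,z])-o["position"])*1000).round(1),(M.inv()*G).as_rotvec().round(3)
def knob(a): return F2W(Q,[-.02-.055*np.cos(a),.05+.055*np.sin(a),.088])[0]
def behind(a,d,z=.069,lag=0):
    "TCP d m behind knob at cam a"
    h=np.arctan2(np.cos(a),np.sin(a))+Q[2];k=knob(a)
    return k[0]-d*np.cos(h),k[1]-d*np.sin(h),z,np.degrees(h)+lag
E
python3 -c "
from h import *
o,M=pose();print(o['clock'],o['position'],o['joint_pos'].round(2),o['finger_gap'],M.as_matrix().round(2));b=behind(.554,.034,.2);print(b,go(*b))"
```

```text
0.7667 [0.36318201 0.35423885 0.24536737] [-0.9   0.07  0.04  1.77 -0.    1.3   0.98] -0.00032491238120711336 [[-0.96 -0.26  0.  ]
 [-0.26  0.96 -0.  ]
 [-0.   -0.   -1.  ]]
(np.float64(0.5118352416988179), np.float64(0.13164166473031244), 0.2, np.float64(50.907089638223944)) (array([ -84.5, -253.9,   46. ]), array([-0.002,  0.   , -0.621]))
```

Call:
drive_tool([
  {"travel":[-85,-254,45],"angular":[0,0,-0.62],"hand":0},
  {"travel":[-85,-254,45],"angular":[0,0,-0.62],"hand":0},
  {"travel":[-85,-254,45],"angular":[0,0,-0.62],"hand":0},
  {"travel":[-85,-254,45],"angular":[0,0,-0.62],"hand":0},
  {"travel":[-85,-254,45],"angular":[0,0,-0.62],"hand":0},
  {"travel":[-85,-254,45],"angular":[0,0,-0.62],"hand":0},
  {"travel":[-85,-254,45],"angular":[0,0,-0.62],"hand":0},
  {"travel":[-85,-254,45],"angular":[0,0,-0.62],"hand":0},
])

```text
clock: 1.43
position: [0.5123, 0.1323, 0.1991]
orientation: [-0.001, -0.43, 0.903, -0.001]
force: [-0.4, -1.1, -0.5]
finger_gap: -0.0001
grip_force: 0.0
```

```bash
python3 -c "
from h import *
from station import get_image
import cv2
o,M=pose();print(o['clock'],o['position'],o['joint_pos'].round(2))
cv2.imwrite('pics/w1.png',get_image('wrist')[:,:,::-1])
c=camera_info('wrist');m=c['mount']
T=np.eye(4);T[:3,:3]=M.as_matrix();T[:3,3]=o['position'];T=np.linalg.inv(T@m)
for n,P in dict(knob=knob(.554),pivot=F2W(Q,[-.02,.05,.042])[0],thumb=F2W(Q,[-.121,0,.086])[0]).items():
  p=T[:3,:3]@P+T[:3,3];print(n,c['fx']*p[0]/p[2]+c['cx'],c['fy']*p[1]/p[2]+c['cy'])
print(go(*behind(.554,.034)))"
```

```text
1.4333 [0.51226053 0.13228494 0.19906229] [-0.58  0.15  0.26  1.79 -0.04  1.21  2.15]
knob 285.72947646271433 246.73845990810608
pivot 228.97367823478277 226.87119995879578
thumb 292.0472701828776 127.81551643055062
(array([  1.6,  -1.9, 130.2]), array([-0.001, -0.002,  0.001]))
```

View pics/w1.png

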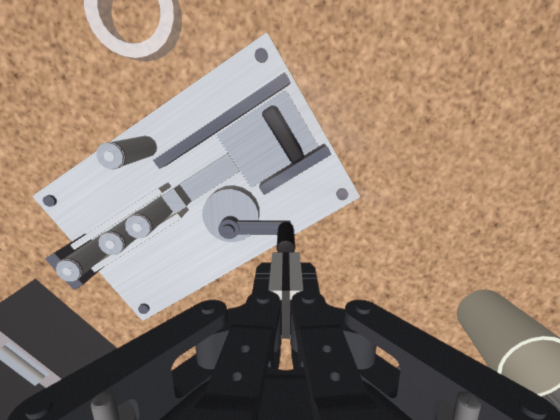

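The wrist view confirms the pose: pivot seen at (229,226), predicted (229,227). The knob is just ahead of the fingers at about (287,240), and the thumb plate is centred near (283,132). I'll descend.

Call:
drive_tool([
  {"travel":[2,-2,40],"angular":[0,0,0],"hand":0},
  {"travel":[2,-2,80],"angular":[0,0,0],"hand":0},
  {"travel":[2,-2,110],"angular":[0,0,0],"hand":0},
  {"travel":[2,-2,130],"angular":[0,0,0],"hand":0},
  {"travel":[2,-2,130],"angular":[0,0,0],"hand":0},
])

```text
clock: 1.9
position: [0.5069, 0.1368, 0.066]
orientation: [-0.004, -0.434, 0.901, 0.0]
force: [-1.0, -0.2, -0.5]
finger_gap: 0.0
grip_force: 0.0
```

```bash
python3 -c "
from h import *
o,M=pose();print(o['clock'],o['position'],o['force'],o['joint_pos'].round(2))
for a in np.linspace(.554,3.14,22): t,r=go(*behind(a,.019));print(round(a,2),t,r)"
```

```text
1.9 [0.50690833 0.13675505 0.06603267] [-1.02322507 -0.15032745 -0.46488782] [-0.56  0.3   0.24  1.92 -0.09  0.94  2.19]
0.55 [-14.1  -7.2  -3.1] [ 0.004 -0.006  0.01 ]
0.68 [-21.   -5.3  -3.1] [ 0.003 -0.007  0.133]
0.8 [-28.1  -4.3  -3.2] [ 0.003 -0.007  0.256]
0.92 [-35.2  -4.2  -3.2] [ 0.003 -0.007  0.379]
1.05 [-42.3  -5.   -3.3] [ 0.002 -0.007  0.502]
1.17 [-49.3  -6.6  -3.3] [ 0.002 -0.007  0.625]
1.29 [-56.   -9.1  -3.4] [ 0.001 -0.008  0.748]
1.42 [-62.4 -12.4  -3.4] [ 0.001 -0.008  0.872]
1.54 [-68.3 -16.5  -3.5] [ 0.    -0.008  0.995]
1.66 [-73.7 -21.2  -3.5] [-0.    -0.008  1.118]
1.79 [-78.4 -26.6  -3.6] [-1.000e-03 -8.000e-03  1.241e+00]
1.91 [-82.5 -32.5  -3.6] [-1.000e-03 -8.000e-03  1.364e+00]
2.03 [-85.7 -38.8  -3.7] [-0.002 -0.008  1.487]
2.15 [-88.2 -45.5  -3.7] [-0.002 -0.008  1.61 ]
2.28 [-89.9 -52.5  -3.7] [-0.003 -0.008  1.734]
2.4 [-90.7 -59.6  -3.8] [-0.003 -0.008  1.857]
2.52 [-90.5 -66.8  -3.8] [-0.004 -0.008  1.98 ]
2.65 [-89.6 -73.9  -3.8] [-0.004 -0.008  2.103]
2.77 [-87.7 -80.8  -3.8] [-0.005 -0.008  2.226]
2.89 [-85.  -87.4  -3.8] [-0.006 -0.008  2.349]
3.02 [-81.5 -93.7  -3.8] [-0.006 -0.007  2.472]
3.14 [-77.3 -99.5  -3.8] [-0.007 -0.007  2.596]
```

Call:
drive_tool([
  {"travel":[0,0,0],"angular":[0,0,0],"hand":0},
  {"travel":[0,0,0],"angular":[0,0,0],"hand":0},
  {"travel":[0,0,0],"angular":[0,0,0],"hand":0},
])

```text
clock: 2.15
position: [0.5112, 0.1375, 0.0722]
orientation: [0.001, -0.434, 0.901, 0.0]
force: [0.5, 0.2, 0.5]
finger_gap: 0.0002
grip_force: 0.0
```

```bash
python3 -c "
from h import *
o,M=pose();print(o['clock'],o['position'],o['force'])
for a in np.arange(.65,1.5,.11): t,r=go(*behind(a,.019));print(round(a,2),t,r)"
```

```text
2.15 [0.51116628 0.13754001 0.07215634] [0.52395085 0.16118981 0.46718324]
0.65 [-16.2  -2.8   3.2] [-0.001  0.003  0.105]
0.76 [-22.5  -1.7   3.2] [-0.001  0.003  0.215]
0.87 [-28.9  -1.3   3.2] [-0.001  0.003  0.325]
0.98 [-35.2  -1.6   3.3] [-0.001  0.003  0.435]
1.09 [-41.6  -2.6   3.3] [-0.     0.003  0.545]
1.2 [-47.7  -4.3   3.3] [-0.     0.003  0.655]
1.31 [-53.7  -6.7   3.3] [-0.     0.003  0.765]
1.42 [-59.3  -9.7   3.3] [-0.     0.003  0.875]
```

Call:
drive_tool([
  {"travel":[-8,-2,0],"angular":[0,0,0],"hand":0},
  {"travel":[-16,-3,0],"angular":[0,0,0.1],"hand":0},
  {"travel":[-22,-2,0],"angular":[0,0,0.2],"hand":0},
  {"travel":[-29,-1,0],"angular":[0,0,0.32],"hand":0},
  {"travel":[-35,-2,0],"angular":[0,0,0.43],"hand":0},
  {"travel":[-41,-3,0],"angular":[0,0,0.54],"hand":0},
  {"travel":[-41,-3,0],"angular":[0,0,0.54],"hand":0},
  {"travel":[-41,-3,0],"angular":[0,0,0.54],"hand":0},
])

```text
clock: 2.82
position: [0.5387, 0.1677, 0.071]
orientation: [0.001, -0.18, 0.984, 0.0]
force: [0.2, -0.6, 0.2]
finger_gap: -0.0004
grip_force: 0.0
```

```bash
python3 -c "
from h import *
o,M=pose();print(o['clock'],o['position'],o['force'],behind(1.09,.019))
for a in np.arange(1.2,2.1,.11): t,r=go(*behind(a,.019));print(round(a,2),t,r)"
```

```text
2.8167 [0.53870073 0.16766933 0.07097387] [ 0.18574465 -0.55042284  0.19498479] (np.float64(0.5391417415491584), np.float64(0.16840667442107451), 0.069, np.float64(20.196551819211802))
1.2 [-6.8  2.2  2. ] [0.    0.002 0.119]
1.31 [-13.2   3.2   2. ] [0.    0.002 0.229]
1.42 [-19.5   3.6   2. ] [0.    0.002 0.339]
1.53 [-25.9   3.2   2. ] [0.    0.002 0.449]
1.64 [-32.2   2.1   2. ] [0.    0.002 0.559]
1.75 [-38.4   0.3   2. ] [0.001 0.001 0.669]
1.86 [-44.3  -2.1   2. ] [0.001 0.001 0.779]
1.97 [-49.9  -5.2   2.1] [0.001 0.001 0.889]
2.08 [-55.1  -8.9   2.1] [0.001 0.001 0.999]
```

Call:
drive_tool([
  {"travel":[-7,2,0],"angular":[0,0,0.12],"hand":0},
  {"travel":[-13,3,0],"angular":[0,0,0.23],"hand":0},
  {"travel":[-20,4,0],"angular":[0,0,0.34],"hand":0},
  {"travel":[-26,3,0],"angular":[0,0,0.45],"hand":0},
  {"travel":[-32,2,0],"angular":[0,0,0.56],"hand":0},
  {"travel":[-38,0,0],"angular":[0,0,0.67],"hand":0},
  {"travel":[-38,0,0],"angular":[0,0,0.67],"hand":0},
  {"travel":[-38,0,0],"angular":[0,0,0.67],"hand":0},
])

```text
clock: 3.48
position: [0.5738, 0.1805, 0.0705]
orientation: [0.0, 0.153, 0.988, 0.0]
force: [-0.8, 0.5, -0.1]
finger_gap: 0.0002
grip_force: 0.3
```

```bash
python3 -c "
from h import *
from station import get_image
import cv2
a=get_image('scene')[145:250,235:385,::-1];cv2.imwrite('pics/s2.png',cv2.resize(a,None,fx=5,fy=5,interpolation=cv2.INTER_CUBIC))
o,M=pose();print(o['clock'],o['position'],o['force'],behind(1.75,.019))
for a in np.arange(1.86,2.7,.11): t,r=go(*behind(a,.019));print(round(a,2),t,r)"
```

```text
3.5333 [0.57375134 0.18026596 0.07056641] [-0.53548717 -0.18369634 -1.13050088] (np.float64(0.5745004672314586), np.float64(0.18151900169062063), 0.069, np.float64(-17.618662659422522))
1.86 [-6.5  3.2  1.6] [0.    0.001 0.11 ]
1.97 [-12.8   4.2   1.6] [0.001 0.001 0.22 ]
2.08 [-19.2   4.6   1.6] [0.001 0.001 0.33 ]
2.19 [-25.6   4.3   1.6] [0.001 0.001 0.44 ]
2.3 [-31.9   3.2   1.6] [0.001 0.001 0.55 ]
2.41 [-38.    1.5   1.6] [0.001 0.001 0.66 ]
2.52 [-44.   -0.9   1.6] [0.001 0.001 0.77 ]
2.63 [-49.6  -3.9   1.6] [0.001 0.    0.88 ]
```

View pics/s2.png

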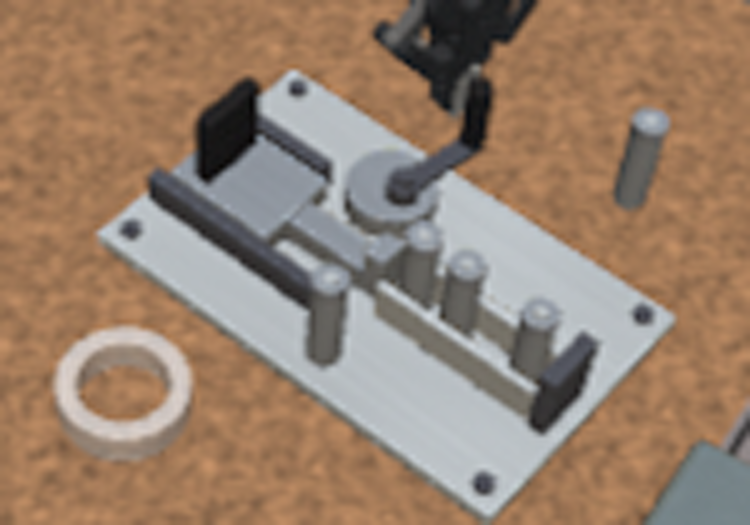

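The knob (480,80) is being carried along by the finger, the lever now points outward, and the cells and slide have not moved. I'll continue the sweep.

Call:
drive_tool([
  {"travel":[-7,3,0],"angular":[0,0,0.11],"hand":0},
  {"travel":[-13,4,0],"angular":[0,0,0.22],"hand":0},
  {"travel":[-19,5,0],"angular":[0,0,0.33],"hand":0},
  {"travel":[-26,4,0],"angular":[0,0,0.44],"hand":0},
  {"travel":[-32,3,0],"angular":[0,0,0.55],"hand":0},
  {"travel":[-38,2,0],"angular":[0,0,0.66],"hand":0},
  {"travel":[-44,-1,0],"angular":[0,0,0.77],"hand":0},
  {"travel":[-44,-1,0],"angular":[0,0,0.77],"hand":0},
])

```text
clock: 4.2
position: [0.6153, 0.1657, 0.0702]
orientation: [-0.0, 0.516, 0.857, 0.0]
force: [0.0, 2.6, -1.2]
finger_gap: 0.0001
grip_force: 0.7
```

```bash
python3 -c "
from h import *
o,M=pose();print(o['clock'],o['position'],o['force'],o['joint_pos'].round(2),behind(2.52,.019))
for a in [2.63,2.74,2.85,2.96,3.05,3.14]: t,r=go(*behind(a,.019));print(round(a,2),t,r)"
```

```text
4.2 [0.61528801 0.1657044  0.07022403] [ 0.04148896  2.58545062 -1.19203616] [-0.78  0.57  0.59  1.64 -0.35  1.05  0.41] (np.float64(0.6154075717267621), np.float64(0.16612686905069665), 0.069, np.float64(-61.736412884495905))
2.63 [-5.8  2.1  1.2] [ 0.    -0.001  0.103]
2.74 [-12.1   3.2   1.2] [ 0.    -0.001  0.213]
2.85 [-18.5   3.6   1.2] [ 0.    -0.001  0.323]
2.96 [-24.9   3.3   1.2] [ 0.    -0.001  0.433]
3.05 [-30.1   2.6   1.2] [ 0.    -0.001  0.523]
3.14 [-35.2   1.3   1.2] [ 0.    -0.001  0.613]
```

Call:
drive_tool([
  {"travel":[-6,2,0],"angular":[0,0,0.1],"hand":0},
  {"travel":[-12,3,0],"angular":[0,0,0.21],"hand":0},
  {"travel":[-18,4,0],"angular":[0,0,0.32],"hand":0},
  {"travel":[-25,3,0],"angular":[0,0,0.43],"hand":0},
  {"travel":[-30,3,0],"angular":[0,0,0.52],"hand":0},
  {"travel":[-30,3,0],"angular":[0,0,0.52],"hand":0},
  {"travel":[-30,3,0],"angular":[0,0,0.52],"hand":0},
])

```text
clock: 4.78
position: [0.6317, 0.1405, 0.0703]
orientation: [0.0, 0.716, 0.698, -0.0]
force: [-0.2, 1.3, -0.1]
finger_gap: -0.0002
grip_force: 0.3
```

```bash
python3 -c "
from h import *
from station import get_image
import cv2
o,M=pose();print(o['clock'],o['position'],o['force'],behind(3.05,.019))
w=get_image('wrist')[:,:,::-1]
s=cv2.resize(get_image('scene')[145:250,235:385,::-1],(600,420),interpolation=cv2.INTER_CUBIC)
cv2.imwrite('pics/w3.png',w);cv2.imwrite('pics/s3.png',s)
c=camera_info('wrist');m=c['mount'];np.savez('w3',M=M.as_matrix(),p=o['position'])
T=np.eye(4);T[:3,:3]=M.as_matrix();T[:3,3]=o['position'];T=np.linalg.inv(T@m)
def pw(P):
  p=T[:3,:3]@P+T[:3,3];return (c['fx']*p[0]/p[2]+c['cx']).round(1),(c['fy']*p[1]/p[2]+c['cy']).round(1)
print('piv',pw(F2W(Q,[-.02,.05,.042])[0]))
for a in(2.9,3.0,3.05,3.14,3.2): print(a,'wrist',pw(knob(a)),'scene',(proj('scene',knob(a))[0]-[235,145]+.5)*4-.5)
for a in [3.05,3.1,3.14]: t,r=go(*behind(a,.019));print(round(a,2),t,r)"
```

```text
4.7833 [0.6316954  0.14052667 0.07028136] [-0.22683636  1.25694644 -0.13170261] (np.float64(0.6316220310901919), np.float64(0.14031675812443906), 0.069, np.float64(-92.10317602642954))
piv (np.float64(187.2), np.float64(284.7))
2.9 wrist (np.float64(282.5), np.float64(327.2)) scene [400.24006782 132.01248808]
3.0 wrist (np.float64(283.6), np.float64(338.0)) scene [396.8092782  137.18571678]
3.05 wrist (np.float64(283.7), np.float64(343.3)) scene [394.82315701 139.65786197]
3.14 wrist (np.float64(283.1), np.float64(352.6)) scene [390.81156184 143.88799074]
3.2 wrist (np.float64(282.1), np.float64(358.7)) scene [387.83804304 146.53549081]
3.05 [-0.3 -0.3  1.4] [0.   0.   0.01]
3.1 [-3.   0.6  1.4] [0.   0.   0.06]
3.14 [-5.3  1.2  1.4] [0.  0.  0.1]
```

View pics/w3.png

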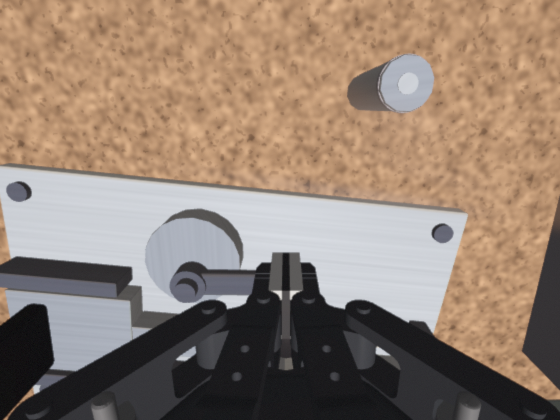

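View pics/s3.png

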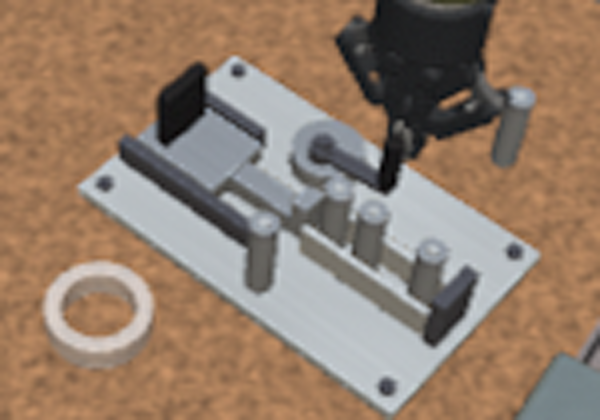

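The lever now points nearly forward (pivot (187,285), bar towards (260,282)), at about 3.04 rad judging by the plate edge. I'll finish the last 5 mm, then back off and rise to look.

Call:
drive_tool([
  {"travel":[-3,0,0],"angular":[0,0,0.05],"hand":0},
  {"travel":[-5,1,0],"angular":[0,0,0.1],"hand":0},
  {"travel":[-5,1,0],"angular":[0,0,0.1],"hand":0},
  {"travel":[-5,1,0],"angular":[0,0,0.1],"hand":0},
  {"travel":[8,1,0],"angular":[0,0,0.1],"hand":0},
  {"travel":[25,1,0],"angular":[0,0,0.1],"hand":0},
  {"travel":[35,1,-20],"angular":[0,0,0.1],"hand":0},
  {"travel":[35,1,-60],"angular":[0,0,0.1],"hand":0},
])

```text
clock: 5.55
position: [0.6308, 0.1791, 0.1262]
orientation: [-0.002, 0.75, 0.661, -0.004]
force: [0.6, 0.1, 0.3]
finger_gap: -0.0
grip_force: 0.0
```

Call:
drive_tool([
  {"travel":[30,0,-40],"angular":[0,0,0],"hand":0},
  {"travel":[60,0,-70],"angular":[0,0,0],"hand":0},
  {"travel":[60,0,-70],"angular":[0,0,0],"hand":0},
  {"travel":[60,0,-70],"angular":[0,0,0],"hand":0},
  {"travel":[60,0,-70],"angular":[0,0,0],"hand":0},
])

```text
clock: 5.97
position: [0.6416, 0.235, 0.1996]
orientation: [0.0, 0.752, 0.66, -0.0]
force: [-0.3, -1.2, -0.8]
finger_gap: 0.0001
grip_force: 0.0
```

```bash
python3 -c "
from h import *
from station import get_image
import cv2
o,M=pose();print(o['clock'],o['position'],o['joint_pos'].round(2))
w=get_image('wrist')[:,:,::-1]
cv2.imwrite('pics/w4.png',w)
c=camera_info('wrist');m=c['mount']
T=np.eye(4);T[:3,:3]=M.as_matrix();T[:3,3]=o['position'];np.save('T4',T@m);T=np.linalg.inv(T@m)
def pw(P):
  p=T[:3,:3]@P+T[:3,3];return (c['fx']*p[0]/p[2]+c['cx']).round(1),(c['fy']*p[1]/p[2]+c['cy']).round(1)
print('piv',pw(F2W(Q,[-.02,.05,.042])[0]))
for a in(3.0,3.14,3.28): print(a,pw(knob(a)),pw(knob(a)-[0,0,.046]))
"
```

```text
5.9667 [0.64160957 0.23502616 0.19963984] [-0.93  0.58  0.77  1.38 -0.4   1.34 -0.28]
piv (np.float64(237.0), np.float64(303.1))
3.0 (np.float64(289.2), np.float64(325.6)) (np.float64(288.8), np.float64(296.6))
3.14 (np.float64(289.8), np.float64(332.6)) (np.float64(289.3), np.float64(302.9))
3.28 (np.float64(289.2), np.float64(339.5)) (np.float64(288.8), np.float64(309.2))
```

View pics/w4.png

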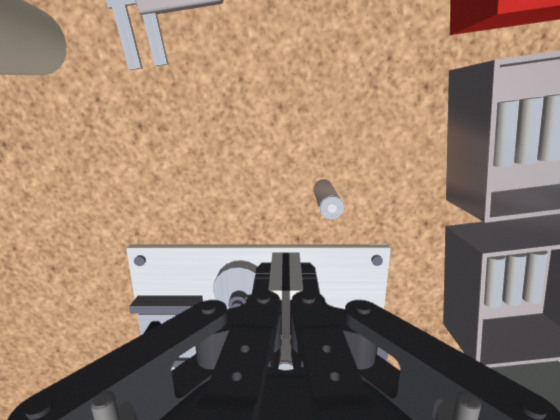

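```bash
python3 -c "
from h import *
P=F2W(Q,[-.157,0,.2])[0];print(P,go(*P,180+np.degrees(Q[2])))"
```

```text
[0.43369041 0.09128788 0.2       ] (array([-168.7, -187.1,   -0.5]), array([0.   , 0.003, 1.567]))
```

Call:
drive_tool([
  {"travel":[-21,-23,0],"angular":[0,0,0.12],"hand":0},
  {"travel":[-42,-47,0],"angular":[0,0,0.24],"hand":0},
  {"travel":[-63,-70,0],"angular":[0,0,0.36],"hand":0},
  {"travel":[-84,-94,0],"angular":[0,0,0.48],"hand":0},
  {"travel":[-105,-117,0],"angular":[0,0,0.6],"hand":0},
  {"travel":[-126,-140,0],"angular":[0,0,0.72],"hand":0},
  {"travel":[-148,-164,0],"angular":[0,0,0.84],"hand":0},
  {"travel":[-169,-187,0],"angular":[0,0,0.95],"hand":0},
])

```text
clock: 6.68
position: [0.4414, 0.0971, 0.1983]
orientation: [0.0, 0.965, 0.264, -0.004]
force: [-0.9, -0.8, 0.1]
finger_gap: 0.0001
grip_force: 0.0
```

Call:
drive_tool([
  {"travel":[0,0,0],"angular":[0,0,0.12],"hand":0},
  {"travel":[0,0,0],"angular":[0,0,0.24],"hand":0},
  {"travel":[0,0,0],"angular":[0,0,0.36],"hand":0},
  {"travel":[0,0,0],"angular":[0,0,0.48],"hand":0},
  {"travel":[0,0,0],"angular":[0,0,0.6],"hand":0},
  {"travel":[0,0,0],"angular":[0,0,0.62],"hand":0},
  {"travel":[0,0,0],"angular":[0,0,0.62],"hand":0},
  {"travel":[0,0,0],"angular":[0,0,0.62],"hand":0},
])

```text
clock: 7.35
position: [0.4432, 0.0986, 0.2003]
orientation: [0.0, 0.999, -0.039, -0.002]
force: [-0.5, -0.0, 0.1]
finger_gap: 0.0001
grip_force: 0.0
```

```bash
cat >> h.py <<'E'
def wcam(M,o):
    c=camera_info('wrist');T=np.eye(4);T[:3,:3]=M.as_matrix();T[:3,3]=o['position'];T=np.linalg.inv(T@c['mount'])
    def pw(P):
        p=T[:3,:3]@P+T[:3,3];return np.array([c['fx']*p[0]/p[2]+c['cx'],c['fy']*p[1]/p[2]+c['cy']])
    return pw
E
python3 -c "
from h import *
from station import get_image
import cv2
o,M=pose();print(o['clock'],o['position'],o['joint_pos'].round(2))
w=get_image('wrist')[:,:,::-1].copy()
cv2.imwrite('pics/w5raw.png',w);pw=wcam(M,o)
for a,col in((2.94,(255,0,0)),(3.14,(0,255,0)),(3.34,(0,0,255))):
  k=pw(knob(a));print(a,k,pw(knob(a)-[0,0,.046]));cv2.circle(w,tuple(int(v) for v in k.round()),1,col,-1)
print('piv',pw(F2W(Q,[-.02,.05,.042])[0]),'thumb0 top rear',pw(F2W(Q,[-.121,0,.086])[0]),'thumb10',pw(F2W(Q,[-.111,0,.086])[0]))
for y in(.1,-.08):print('plate',pw(F2W(Q,[.145,y,.012])[0]),pw(F2W(Q,[-.145,y,.012])[0]))
cv2.imwrite('pics/w5.png',cv2.resize(w,(800,600),interpolation=cv2.INTER_CUBIC))
P=F2W(Q,[-.157,0,.062])[0];print(go(*P,180+np.degrees(Q[2])))
"
```

```text
7.35 [0.44318937 0.09859139 0.200295  ] [-1.35 -0.1   1.01  1.99  0.09  1.21 -2.03]
2.94 [216.30437764 -74.14416207] [228.72352099 -41.50249378]
3.14 [233.86192868 -75.22024636] [243.10146014 -42.3630029 ]
3.34 [251.38817322 -71.99885647] [257.43305483 -39.79579569]
piv [242.52984782  38.16420338] thumb0 top rear [298.19174889 174.31588053] thumb10 [299.0088546  161.58540807]
plate [ 182.34419837 -205.07480034] [196.09513757 177.64540185]
plate [ 422.66290592 -188.21926246] [371.23378126 186.26648957]
(array([ -8.4,   8.2, 138.5]), array([0.001, 0.004, 0.05 ]))
```

View pics/w5.png

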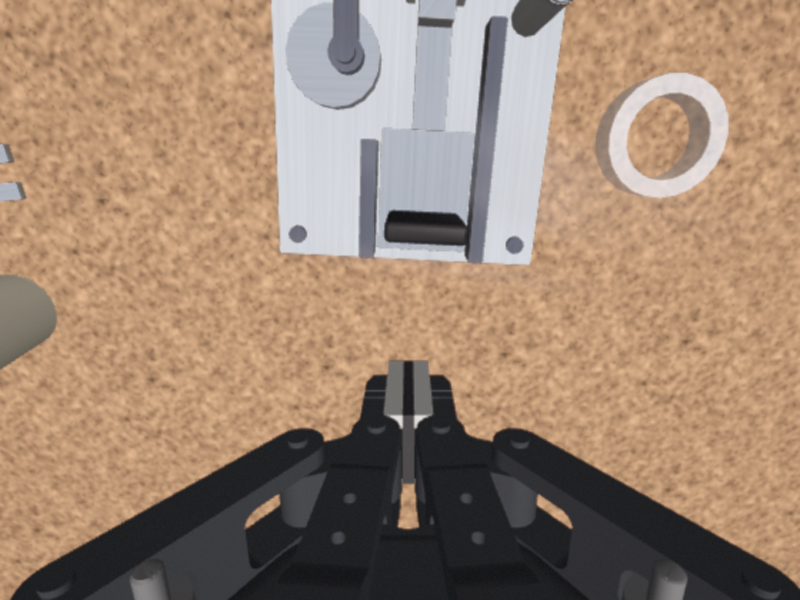

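The pivot is seen at (345,54), predicted (346,54). The lever is vertical in the image around x≈346, which is the predicted line for 3.14. I'll check this with row profiles.

```bash
python3 -c "
from h import *
import cv2
g=cv2.cvtColor(cv2.imread('pics/w5raw.png'),6).astype(float)
o,M=pose();pw=wcam(M,o)
for r in(1,5,9,13,17,21):
  row=g[r,225:262]; d=np.diff(row); i,j=d[:18].argmin(),18+d[18:].argmax()
  c=225.5+((i+j)/2)
  px=lambda a:np.interp(r,*zip(*sorted([(pw(F2W(Q,[-.02-t*np.cos(a),.05+t*np.sin(a),.042])[0])[::-1]) for t in np.linspace(0,.055,30)])))
  print(r,i+225.5,j+225.5,c,px(2.94).round(1),px(3.04).round(1),px(3.14).round(1),px(3.24).round(1))
"
```

```text
Traceback (most recent call last):
ValueError: The truth value of an array with more than one element is ambiguous. Use a.any() or a.all()
```

Call:
drive_tool([
  {"travel":[-8,8,20],"angular":[0,0,0.05],"hand":0},
  {"travel":[-8,8,50],"angular":[0,0,0.05],"hand":0},
  {"travel":[-8,8,80],"angular":[0,0,0.05],"hand":0},
  {"travel":[-8,8,110],"angular":[0,0,0.05],"hand":0},
  {"travel":[-8,8,130],"angular":[0,0,0.05],"hand":0},
  {"travel":[-8,8,138],"angular":[0,0,0.05],"hand":0},
  {"travel":[-8,8,138],"angular":[0,0,0.05],"hand":0},
  {"travel":[-8,8,138],"angular":[0,0,0.05],"hand":0},
])

```text
clock: 8.07
position: [0.4344, 0.0915, 0.063]
orientation: [0.001, 0.998, -0.065, -0.002]
force: [0.7, -0.3, 0.2]
finger_gap: -0.0001
grip_force: 0.0
```

```bash
python3 -c "
from h import *
o,M=pose();print(o['clock'],o['position'],o['force'],o['joint_pos'].round(2))
for x in (-.157,-.132,-.110,-.082): P=F2W(Q,[x,0,.062])[0];print(x,go(*P,180+np.degrees(Q[2])))
"
```

```text
8.0667 [0.43441009 0.09151433 0.06297041] [ 0.69730723 -0.34011256  0.23701674] [-1.26  0.22  1.05  2.15 -0.25  0.89 -1.77]
-0.157 (array([-0.7,  0.3,  1. ]), array([ 0.002,  0.004, -0.001]))
-0.132 (array([24.3,  0.3,  0.9]), array([ 0.002,  0.004, -0.001]))
-0.11 (array([46.3,  0.3,  0.8]), array([ 0.002,  0.004, -0.001]))
-0.082 (array([74.3,  0.2,  0.7]), array([ 0.002,  0.004, -0.001]))
```

```bash
python3 -c "
import cv2,numpy as np
g=cv2.cvtColor(cv2.imread('pics/w5raw.png'),6).astype(float)
for r in range(1,24,3):
  row=g[r,225:262]; d=np.diff(row); print(r,d[:18].argmin()+225.5,18+d[18:].argmax()+225.5)
"
```

```text
1 232.5 250.5
4 232.5 250.5
7 232.5 250.5
10 232.5 251.5
13 232.5 251.5
16 232.5 251.5
19 232.5 251.5
22 232.5 251.5
```

Lever edges are vertical (centre about 242 at every row, with the pivot at 242), so cam is about 3.13. Now I'll push the slide gently.

Call:
drive_tool([
  {"travel":[10,0,0],"angular":[0,0,0],"hand":0},
  {"travel":[18,0,0],"angular":[0,0,0],"hand":0},
  {"travel":[23,0,0],"angular":[0,0,0],"hand":0},
  {"travel":[27,0,0],"angular":[0,0,0],"hand":0},
  {"travel":[31,0,0],"angular":[0,0,0],"hand":0},
  {"travel":[35,0,0],"angular":[0,0,0],"hand":0},
  {"travel":[39,0,0],"angular":[0,0,0],"hand":0},
  {"travel":[43,0,0],"angular":[0,0,0],"hand":0},
])

```text
clock: 8.73
position: [0.4772, 0.0867, 0.0629]
orientation: [-0.0, 0.998, -0.065, -0.002]
force: [-4.7, 1.6, 4.8]
finger_gap: 0.0
grip_force: 2.2
```

Call:
drive_tool([
  {"travel":[4,0,0],"angular":[0,0,0],"hand":0},
  {"travel":[8,0,0],"angular":[0,0,0],"hand":0},
  {"travel":[12,0,0],"angular":[0,0,0],"hand":0},
  {"travel":[16,0,0],"angular":[0,0,0],"hand":0},
  {"travel":[19,0,0],"angular":[0,0,0],"hand":0},
  {"travel":[22,0,0],"angular":[0,0,0],"hand":0},
  {"travel":[24,0,0],"angular":[0,0,0],"hand":0},
  {"travel":[24,0,0],"angular":[0,0,0],"hand":0},
])

```text
clock: 9.4
position: [0.5015, 0.083, 0.0628]
orientation: [0.0, 0.998, -0.065, -0.001]
force: [-0.7, 0.7, 0.2]
finger_gap: -0.0004
grip_force: 0.3
```

```bash
python3 -c "
from h import *
o,M=pose();print(o['clock'],o['force'],o['joint_pos'].round(2))
d=o['position'][:2]-np.array(Q[:2]);print('fixture x,y',np.cos(Q[2])*d[0]+np.sin(Q[2])*d[1],-np.sin(Q[2])*d[0]+np.cos(Q[2])*d[1])
"
```

```text
9.4 [-0.74403244  0.6554923   0.2005757 ] [-1.06  0.4   0.95  2.   -0.4   0.95 -1.61]
fixture x,y -0.08874163484603641 0.0004953229494007016
```

Pushing works (about 5 N in motion). I'll go on in small steps until the front stop shows as a force rise.

Call:
drive_tool([
  {"travel":[2,0,0],"angular":[0,0,0],"hand":0},
  {"travel":[4,0,0],"angular":[0,0,0],"hand":0},
  {"travel":[6,0,0],"angular":[0,0,0],"hand":0},
  {"travel":[6,0,0],"angular":[0,0,0],"hand":0},
])

```text
clock: 9.73
position: [0.5071, 0.0822, 0.0627]
orientation: [0.0, 0.998, -0.065, -0.002]
force: [-2.3, 0.7, 0.3]
finger_gap: -0.0004
grip_force: 1.2
```

Call:
drive_tool([
  {"travel":[1,0,0],"angular":[0,0,0],"hand":0},
  {"travel":[2,0,0],"angular":[0,0,0],"hand":0},
  {"travel":[2,0,0],"angular":[0,0,0],"hand":0},
])

```text
clock: 9.98
position: [0.5086, 0.0821, 0.0627]
orientation: [0.0, 0.998, -0.065, -0.002]
force: [-6.0, 0.8, 3.2]
finger_gap: -0.0003
grip_force: 2.7
```

Call:
drive_tool([
  {"travel":[1,0,0],"angular":[0,0,0],"hand":0},
  {"travel":[2,0,0],"angular":[0,0,0],"hand":0},
  {"travel":[2,0,0],"angular":[0,0,0],"hand":0},
])

```text
clock: 10.23
position: [0.5086, 0.0821, 0.0624]
orientation: [-0.0, 0.998, -0.065, -0.005]
force: [-17.4, 0.3, 14.7]
finger_gap: 0.0002
grip_force: 8.7
```

The slide hit a hard stop with the TCP at fixture x of about -81.6 mm (expected -82 when home), and force rose to 17 N. I'll back off, rise and check the cells with the wrist and scene cameras numerically.

Call:
drive_tool([
  {"travel":[-5,0,0],"angular":[0,0,0],"hand":0},
  {"travel":[-20,0,0],"angular":[0,0,0],"hand":0},
  {"travel":[-40,0,0],"angular":[0,0,0],"hand":0},
  {"travel":[-60,0,-20],"angular":[0,0,0],"hand":0},
  {"travel":[-60,0,-60],"angular":[0,0,0],"hand":0},
  {"travel":[-60,0,-100],"angular":[0,0,0],"hand":0},
  {"travel":[-60,0,-130],"angular":[0,0,0],"hand":0},
  {"travel":[-60,0,-130],"angular":[0,0,0],"hand":0},
])

```text
clock: 10.9
position: [0.4553, 0.0904, 0.1983]
orientation: [-0.004, 0.998, -0.066, 0.002]
force: [0.5, 0.6, -0.0]
finger_gap: 0.0001
grip_force: 0.0
```

```bash
python3 -c "
from h import *
from station import get_image
import cv2
o,M=pose();print(o['clock'],o['position'],o['force'])
w=get_image('wrist');s=get_image('scene');cv2.imwrite('pics/w6.png',w[:,:,::-1]);cv2.imwrite('pics/s6.png',s[:,:,::-1])
g=cv2.cvtColor(s,cv2.COLOR_RGB2GRAY).astype(float)
# brightness profile along cell tops' line in scene: bright tops
xs=np.arange(.02,.125,.003)
for y in (0,):
  P=proj('scene',F2W(Q,np.c_[xs,xs*0+y,xs*0+.082]))
  v=cv2.remap(g.astype(np.float32),P[:,0].astype(np.float32).reshape(1,-1),P[:,1].astype(np.float32).reshape(1,-1),1)[0]
  v0=cv2.remap(cv2.imread('pics/scene0.png',0).astype(np.float32),P[:,0].astype(np.float32).reshape(1,-1),P[:,1].astype(np.float32).reshape(1,-1),1)[0]
  for a in zip((xs*1000).round(),v.round(),v0.round()):print(*map(int,a),end='; ')
# thumb plate front: black pixels in scene, knob
for n,im in(('before',cv2.imread('pics/scene0.png',0)),('after',g)):
  b=(np.array(im)[150:215,265:320]<35).astype(np.uint8);k,l,st,c=cv2.connectedComponentsWithStats(b)
  print(n,[(st[i,4],(c[i]+[265,150]).round(1)) for i in range(1,k) if st[i,4]>15])
for t in(0,.003,.05):print('thumb ctr pred',t,proj('scene',F2W(Q,[-.115+t,0,.059])))
print('knob ctr pred',[proj('scene',knob(a)-[0,0,.023]).round(1) for a in(3.0,3.14,3.28)])
"
```

```text
10.9 [0.45530068 0.09036777 0.19830067] [ 0.46246969  0.62749905 -0.00794843]
20 109 144; 23 100 154; 26 96 171; 29 105 183; 32 129 174; 35 170 159; 38 194 143; 41 194 147; 44 194 178; 47 194 191; 50 194 172; 53 193 157; 56 194 170; 59 189 183; 62 167 171; 65 157 155; 68 180 149; 71 186 151; 74 174 181; 77 157 191; 80 151 190; 83 141 189; 86 159 189; 89 178 189; 92 191 189; 95 177 189; 98 157 172; 101 150 154; 104 148 163; 107 155 180; 110 170 171; 113 189 147; 116 168 146; 119 148 149; 122 153 184; before [(np.int32(48), array([309.6, 162.6])), (np.int32(131), array([280. , 171.2]))]
after [(np.int32(125), array([292.7, 180. ]))]
thumb ctr pred 0 [[279.51054331 170.24735104]]
thumb ctr pred 0.003 [[280.28239053 170.76778759]]
thumb ctr pred 0.05 [[292.58278715 179.06162574]]
knob ctr pred [array([[332.7, 184.2]]), array([[331.3, 185.9]]), array([[329.5, 187.3]])]
```

Cell tops now sit at x ≈ 71, 92 and 113 mm (21 mm pitch, far one against the stop), and the thumb plate matches 50 mm of travel. One last check of the knob and the bystanders before handing in.

```bash
python3 -c "
from h import *
import cv2
a=cv2.imread('pics/s6.png',0);b0=cv2.imread('pics/scene0.png',0)
b=(a[170:200,318:345]<40).astype(np.uint8);k,l,st,c=cv2.connectedComponentsWithStats(b)
print([(st[i,4],(c[i]+[318,170]).round(1)) for i in range(1,k) if st[i,4]>8])
d=(cv2.absdiff(a,b0)>25).astype(np.uint8);k,l,st,c=cv2.connectedComponentsWithStats(d[145:420]);print([(st[i].tolist()) for i in range(1,k) if st[i,4]>12])
"
```

```text
[(np.int32(55), array([331.4, 186.3]))]
[[303, 10, 33, 54, 591], [269, 15, 36, 40, 593], [304, 33, 7, 10, 25], [329, 53, 13, 20, 107], [343, 62, 5, 10, 23]]
```

```bash
python3 -c "
from station import sign_off
print(sign_off())"
```

```text
the job is handed in; nothing more can be done
None
```

Job handed in at about 11 s: the lever was pushed round to the low point (about 3.14 rad), then the slide pushed fully home with the three cells closed up against the end stop. The hand is clear, and camera checks showed nothing else moved.

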